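Put the microscope's parts into their bench holders

ROBOT

A 6-joint arm with a two-finger parallel gripper is mounted at the origin on the work surface. World frame = base frame: x ahead of the robot, y to its left, z up, the work surface at z = 0. Lengths are in mm, angles in rad, forces in N, time in s.
With the tool pointing down it reaches from about 275 to 750 mm from the base axis. Payload 10.2 kg.
Tool frame: the origin (TCP) lies midway between the tips of the shut fingers; the grasp point (between the pads) lies 19 mm behind it (grasp_offset is the z of the grasp point in the tool frame, in mm); z points along the fingers, y is the line along which they close (so a half turn about z gives the same grasp; the last joint's range is limited). The gripper opens to 88 mm and grips with 3 to 60 N. Pads are 18 mm wide; open, the fingers measure 123 mm over their backs; the gripper's body (75 mm by 187 mm) begins 45 mm behind the grasp point.
Start: joints at [-1.375, 0.313, 1.498, -0, 1.331, -0.223], TCP at [213.487, -479.64, 238.72] pointing down, gripper open.
Joint ranges: [-2.94, 2.94], [-0.97, 2.17], [0.19, 2.56], [-1.23, 4.37], [0.02, 3.11], [-2.88, 2.88]. Speed limits (rad/s): [2.39, 2.39, 3.01, 3.14, 3.14, 3.14].

INTERFACE

Orientations are given as a rotation vector (axis times angle).
In Python, from rig import * gives the robot as it stands.
- The arm moves only by the shell command python3 -m pendant 'ROWS' [OPENING] [FORCE]. ROWS is JSON, a list of rows, each an object with "delta_pos": the shift along the tool's x, y, z in units of 75 cm (1.0 is 75 cm), a list of three; "spin": the turn about the tool's z in units of pi rad (1.0 is pi rad). In form: [{"delta_pos": [dx, dy, dz], "spin": spin}, ...]. A call has 1 to 20 rows; each row is the pose to reach, as a shift and turn from the pose commanded when the call began, along the tool's axes at that moment, turning the shorter way round; what a row does not reach only later rows make up. A row lasts 1/8 s, in which the tool goes at most 62.5 mm and 10.7 degrees, less where a joint would pass 70% of its speed; a pose out of reach is approached as far as the arm can. A call with a number of a shift or a turn outside -1 to 1 is refused whole. A call with a gripper value outside its range is refused whole. OPENING is the opening, from 0 (shut) to 1 (fully open), set as the call begins (- or left out, the last holds). The fingers move at their own pace and stop on an object; FORCE is the grip in N (left out, the last holds). Time passes only in rows, so rows that repeat a pose let the fingers close. It gives the time, the measured TCP pose, the force, the opening and the grip force at its end, in the units of the state.
- sense(): the state, without advancing time (a new reading comes with each control period).
- grab_frame(name): name is "side" or "top" or "wrist"; returns the picture (480x640x3 uint8, red, green, blue); there is no depth.
- camera_model(name): a dict with "fx", "fy", "cx", "cy" (pixels), "dist" ([k1, k2, p1, p2, k3] as OpenCV has them; the pictures are not rectified), "pose" (4x4, takes a point from camera to world coordinates). Camera axes: x right, y down, z forward; pixel columns grow to the right and rows downward; lengths in mm; the calibration is good to about 2 mm. A picture is of the moment at which its call begins: read the wrist's pose just before it. camera_model takes no time and is no camera call; for the wrist camera it gives the pose at the moment of the call.
- sign_off(): hands the job in; it is judged then, once.
The state is a dict: "time": time; "joints": joint angles; "qd": joint speeds; "joint_efforts": joint torques, N m; "ee_pos": TCP position; "tool_rot": TCP orientation; "force": force on the tool from outside, world axes, zero at the start; "moment": the same for the moment, N m; "width": finger opening in mm; "grip_force": force on a finger pad.
Only numpy, scipy, OpenCV 4.12 (cv2) and the standard library are available. Lean on these libraries where they do the work, as an engineer would, in place of code of your own. Each camera call takes 0.05 s, during which the arm holds its last target. There are 200 camera calls.

TASK

Put the four loose microscope parts into their own holders on the repair mat: the eyepiece, which must first be pulled up out of the snug foam of its case, upright in the narrow round socket, the auxiliary lens in the wide round recess, the ring light down over the upright post, and the camera in the oblong recess. Each part must end right way up and fully down on its holder's floor; set the parts down gently, never drop them, and leave the little flux jar standing where it is.

Things in the scene. Friction and masses are not known exactly. Their poses are not given: they have to be found in the camera images.
- eyepiece: Microscope eyepiece, 90 g: bright barrel 30 mm in diameter, 35 mm long; above it a black head 40 mm in diameter from 35 to 59 mm, then a 37 mm eyecup to 63 mm. Starts upright in the case's middle, lower 30 mm of barrel squeezed by sprung foam cheeks, head clear above the case; a straight upward pull of 3 to 10 N frees it, small wiggles help. Origin: centre of its underside, z up.
- lens: Auxiliary objective lens: black puck without a hole, 52 mm in diameter and 26 mm high, with a bright 44 mm thread ring and glass on top up to 30 mm; about 120 g. Loose, stands upright at the start. Origin: centre of its underside, z up.
- ringlight: LED ring light: black ring with small white dots on top, 66 mm outside, 38 mm hole, 20 mm high; about 90 g. Loose, stands upright at the start. Origin: centre of its underside, z up.
- camera: Microscope camera: bright metal box 60 mm (its x) by 40 mm (its y), 28 mm high, with a dark mount ring 28 mm in diameter on top up to 34 mm; about 130 g. Loose, stands upright at the start. Origin: centre of its underside, z up.
- socket: Holder for the eyepiece: grey block 80 x 80 mm, 22 mm high, with a dark-floored round hole 46 mm in diameter and 17 mm deep in its middle; the hole's floor is 5 mm above the origin. Fixed to the bench. Origin: centre of its underside, z up.
- dish: Holder for the auxiliary lens: flat grey plate 94 x 94 mm, 12 mm high, with a wide dark-floored round recess 66 mm in diameter and 7 mm deep; its floor is 5 mm above the origin. Fixed to the bench. Origin: centre of its underside, z up.
- post: Holder for the ring light: grey base 90 x 90 mm, 8 mm thick, with an upright round post 20 mm in diameter in its middle, top 42 mm above the origin; the ring rests on the base, 8 mm above the origin. Fixed to the bench. Origin: centre of its underside, z up.
- tray: Holder for the camera: flat grey plate 104 x 84 mm, 12 mm high, with an dark-floored oblong recess 76 mm (its x) by 56 mm (its y) and 7 mm deep; its floor is 5 mm above the origin. The camera goes in lengthwise, either way round. Fixed to the bench. Origin: centre of its underside, z up.
- case: The eyepiece's case: grey foam block with a black rim, 112 x 93 mm, 36 mm high, one cutout 36 mm (its x) by 48 mm (its y), 30 mm deep, in its middle, with the sprung cheeks on its y sides. Fixed to the bench. Origin: centre of its underside, z up.
- jar: Small whitish translucent flux jar with a white lid, 42 mm in diameter and 42 mm high, a bystander to leave alone. Loose, stands upright at the start. Origin: centre of its underside, z up.

How it is judged (in metres and radians):
At the end, for the whole second after the job is handed in: Eyepiece in the socket, lens in the wide round recess, ring light over the post, camera in the oblong recess: each within 14 mm of its holder's centre, its underside no more than 4 mm above the holder's floor, upright within 0.12 rad, released and at rest (horizontal distance between eyepiece and socket below 0.014 m and z of eyepiece in the frame of socket below 0.009 m and angle between each of eyepiece, lens, ringlight, camera's own z axis and vertical below 0.12 rad and linear speed of each of eyepiece, lens, ringlight, camera below 0.02 m/s and horizontal distance between lens and dish below 0.014 m and z of lens in the frame of dish below 0.009 m and horizontal distance between ringlight and post below 0.014 m and z of ringlight in the frame of post below 0.012 m and horizontal distance between camera and tray below 0.014 m and z of camera in the frame of tray below 0.009 m); the robot touches nothing.
It fails at once if the eyepiece is dropped or thrown (falls free, touching nothing, faster than 0.6 m/s: a fall of about 18 mm) (contact force between eyepiece and anything else below 0.01 N and linear speed of eyepiece above 0.6 m/s).
It fails at once if the lens is dropped or thrown (falls free, touching nothing, faster than 0.6 m/s: a fall of about 18 mm) (contact force between lens and anything else below 0.01 N and linear speed of lens above 0.6 m/s).
It fails at once if the ringlight is dropped or thrown (falls free, touching nothing, faster than 0.6 m/s: a fall of about 18 mm) (contact force between ringlight and anything else below 0.01 N and linear speed of ringlight above 0.6 m/s).
It fails at once if the camera is dropped or thrown (falls free, touching nothing, faster than 0.6 m/s: a fall of about 18 mm) (contact force between camera and anything else below 0.01 N and linear speed of camera above 0.6 m/s).
It fails at once if the flux jar is knocked over or shoved more than 30 mm (distance of jar from where it was at the start of the episode above 0.03 m or angle between jar's own z axis and vertical above 0.6 rad).
It also fails if it takes over 115 s, if anything falls off the work surface, if the arm or the gripper's body presses on something with over 40 N, if the wrist force passes 120 N, or if a joint passes its speed limit or range.

## Working session

There is one attempt and no reset: what is moved stays moved. The work goes in short steps, Python scripts to look and compute and a shell command to move; the robot and the scene stay as the last step left them, time stands still between calls to the robot, and variables do not carry over. Pictures are saved under pics/ and viewed, at most 17 in all, crops included, and the job is handed in when it is done.

```bash
mkdir -p pics; python3 - <<'E'
from rig import *
import cv2
s=sense();print({k:s[k] for k in('time','ee_pos','tool_rot','width')})
for n in('top','side'):
    cv2.imwrite(f'pics/{n}0.png',grab_frame(n)[:,:,::-1]); print(n,camera_model(n))
E
```

```text
{'time': 0.0, 'ee_pos': array([ 213.41100929, -479.39567573,  238.18891843]), 'tool_rot': array([-3.07174246e+00, -6.52806660e-01,  8.24507197e-05]), 'width': 88.38542543055306}
top {'fx': 571.3839387988351, 'fy': 571.3839387988351, 'cx': 323.3088268645768, 'cy': 241.95055111187807, 'dist': array([-0.05731763,  0.        ,  0.        ,  0.        ,  0.        ]), 'pose': array([[ 2.59912869e-02, -9.81339669e-01,  1.90517470e-01,
         2.79816631e+02],
       [-9.99605516e-01, -2.34844814e-02,  1.54042592e-02,
        -1.38583823e+01],
       [-1.06426067e-02, -1.90842691e-01, -9.81562939e-01,
         1.34008859e+03],
       [ 0.00000000e+00,  0.00000000e+00,  0.00000000e+00,
         1.00000000e+00]])}
side {'fx': 547.8232156666918, 'fy': 547.8232156666918, 'cx': 318.4566132637684, 'cy': 229.9161171966265, 'dist': array([0.04873447, 0.        , 0.        , 0.        , 0.        ]), 'pose': array([[ 9.83513556e-01, -8.92494607e-02,  1.57275616e-01,
         3.18972541e+02],
       [-1.80263370e-01, -5.52936084e-01,  8.13490507e-01,
        -9.77366029e+02],
       [ 1.43597741e-02, -8.28429973e-01, -5.59908543e-01,
         7.11626086e+02],
       [ 0.00000000e+00,  0.00000000e+00,  0.00000000e+00,
         1.00000000e+00]])}
```

View pics/top0.png

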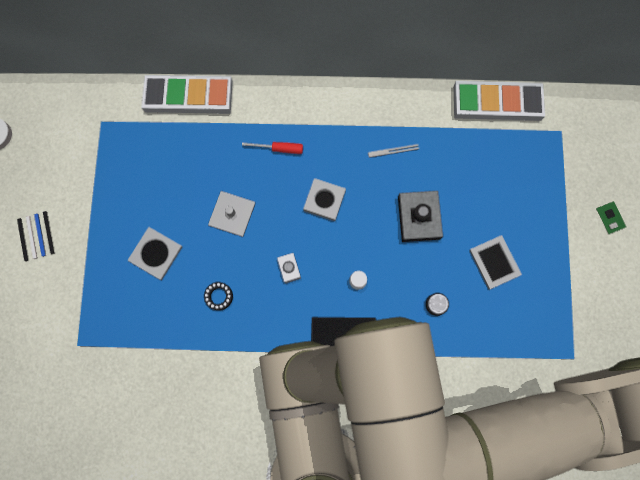

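View pics/side0.png

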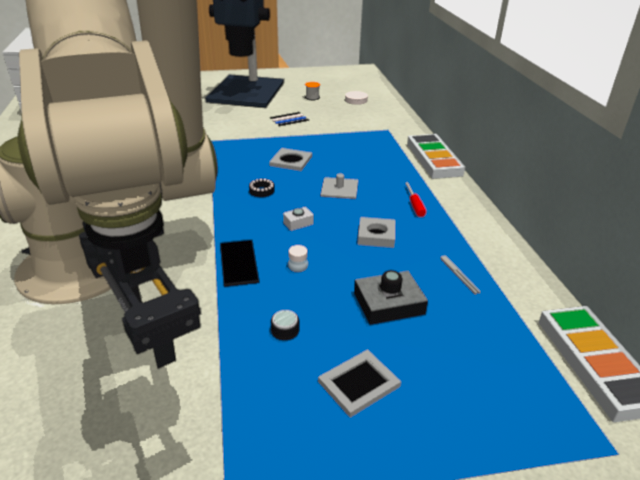

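The top view shows the dish at (155,253), post (231,213), socket (325,199), case with eyepiece (420,216), tray (496,262), lens (438,304), jar (359,280), camera (289,268) and ring light (218,296). The side view agrees. I'll enlarge both halves of the top view.

```bash
python3 - <<'E'
import cv2
im=cv2.imread('pics/top0.png')
for n,x0,y0 in(('cl',120,180),('cr',310,175)):
    c=cv2.resize(im[y0:y0+145,x0:x0+220],None,fx=3.6,fy=3.6,interpolation=cv2.INTER_CUBIC)
    for i in range(0,220,20): cv2.putText(c,str(x0+i),(int(i*3.6),10),0,.35,(0,255,255),1);cv2.line(c,(int(i*3.6),12),(int(i*3.6),18),(0,255,255),1)
    for i in range(0,145,20): cv2.putText(c,str(y0+i),(0,int(i*3.6)+4),0,.35,(0,255,255),1)
    cv2.imwrite(f'pics/{n}.png',c)
E
```

```text
(no output)
```

View pics/cl.png

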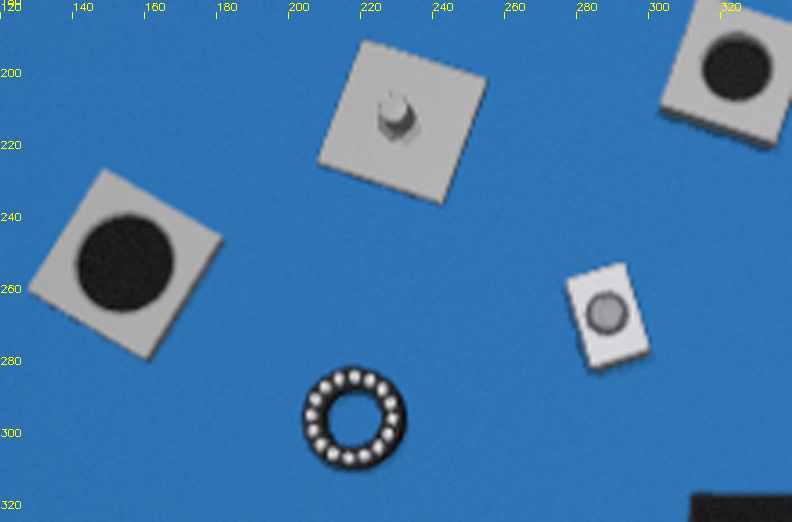

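View pics/cr.png

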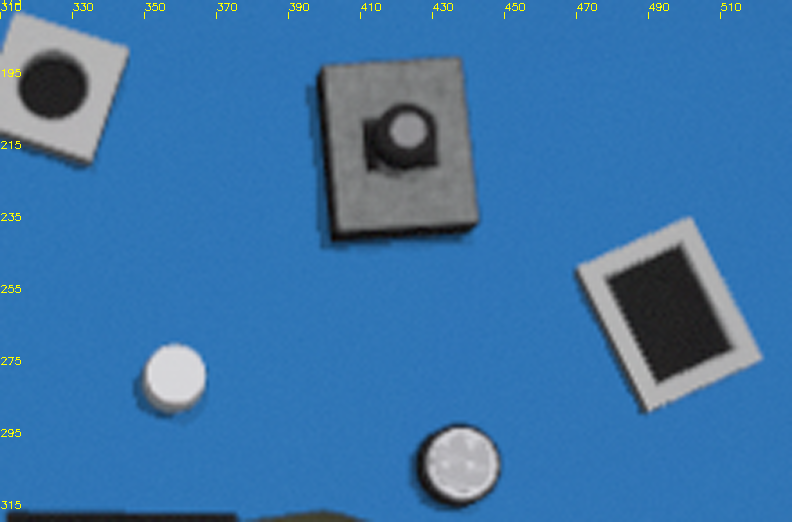

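The crops give the plate corners, hole centres and part tops to about a pixel. Next I'll convert them to world coordinates.

```bash
cat > h.py <<'E'
from rig import *
import numpy as np, cv2
from scipy.spatial.transform import Rotation as R
def px2w(name,px,z,M=None):
    m=M or camera_model(name); K=np.array([[m['fx'],0,m['cx']],[0,m['fy'],m['cy']],[0,0,1]])
    u=cv2.undistortPoints(np.array(px,float).reshape(-1,1,2),K,np.array(m['dist'])).reshape(-1,2)
    P=m['pose']; d=np.c_[u,np.ones(len(u))]@P[:3,:3].T
    return P[:3,3]+d*((z-P[2,3])/d[:,2])[:,None]
def yaw():  # direction of tool y (closing line)
    y=R.from_rotvec(sense()['tool_rot']).as_matrix()[:,1]; return np.degrees(np.arctan2(y[1],y[0]))
def go(x,y,z,cl=None):
    "delta in tool units; cl = wanted closing-line direction in world, deg (mod 180)"
    s=sense(); M=R.from_rotvec(s['tool_rot']).as_matrix()
    d=M.T@(np.array([x,y,z])-s['ee_pos'])/750
    sp=0
    if cl is not None:
        e=(cl-yaw()+90)%180-90; sp=-e/180
    print('pos',s['ee_pos'].round(1),'yaw %.1f'%yaw(),'J6 %.2f'%s['joints'][5],'delta',d.round(4),'spin %.3f'%sp)
E
python3 - <<'E'
from h import *
L=lambda p:np.array(p)/3.6+[120,180]
Q=lambda p:np.array(p)/3.6+[310,175]
for n,f,p,z in[('dish',L,[(104,169),(223,237),(149,360),(29,288)],12),('dishc',L,[(125,263)],12),('post',L,[(363,40),(487,79),(442,204),(318,162)],8),('posttop',L,[(393,106)],42),
('ring',L,[(355,418)],20),('cam',L,[(566,279),(624,262),(651,350),(596,368)],28),('camring',L,[(607,313)],34),('socket',Q,[(53,84)],22),('case',Q,[(320,66),(460,58),(479,222),(332,231)],36),('eyecup',Q,[(407,129)],69),
('tray',Q,[(575,268),(691,217),(763,357),(648,411)],12),('lens',Q,[(461,463)],30),('jar',Q,[(175,375)],42)]:
    w=px2w('top',f(p),z)[:,:2]; print(n,w.mean(0).round(1),end=' ')
    if len(w)>1:
        e=np.diff(np.r_[w,w[:1]],axis=0); print('edges',[(int(np.hypot(*v)),round(np.degrees(np.arctan2(v[1],v[0]))%180,1)) for v in e],end='')
    print()
print(yaw()); go(0,0,0)
E
```

```text
dish [501.1 406.5] edges [(94, np.float64(62.2)), (93, np.float64(152.6)), (95, np.float64(61.5)), (92, np.float64(151.9))]
dishc [501.1 407.2] 
post [602.7 229.1] edges [(88, np.float64(73.5)), (89, np.float64(163.4)), (88, np.float64(72.5)), (88, np.float64(163.6))]
posttop [604.2 229.6] 
ring [402.2 246.5] 
cam [472.5  84.3] edges [(39, np.float64(108.0)), (60, np.float64(18.8)), (37, np.float64(109.7)), (61, np.float64(20.7))]
camring [472.6  85.3] 
socket [641.7   6.2] 
case [ 603.1 -219.7] edges [(92, np.float64(94.8)), (110, np.float64(5.6)), (95, np.float64(94.9)), (110, np.float64(4.0))]
eyecup [ 604.6 -220.5] 
tray [ 499.5 -401. ] edges [(85, np.float64(114.9)), (102, np.float64(25.7)), (85, np.float64(115.8)), (103, np.float64(26.1))]
lens [ 396.6 -259.7] 
jar [447.1 -76.4] 
-66.00418575961919
pos [ 213.4 -479.4  238.3] yaw -66.0 J6 -0.22 delta [-1.000e-04 -6.994e-01  3.184e-01] spin 0.000
```

Recovered sizes match the nominal ones, so the positions are good to about 1–2 mm. I'll start with the lens.

```bash
python3 - <<'E'
from h import *
go(396.6,-259.7,100,-33)
go(396.6,-259.7,10,-33)
E
```

```text
pos [ 213.4 -479.4  238.3] yaw -66.0 J6 -0.22 delta [ 0.3422 -0.1682  0.1846] spin -0.183
pos [ 213.4 -479.4  238.3] yaw -66.0 J6 -0.22 delta [ 0.3422 -0.168   0.3046] spin -0.183
```

```bash
python3 -m pendant '[{"delta_pos":[0.12,-0.06,0.06],"spin":-0.06},{"delta_pos":[0.2,-0.1,0.1],"spin":-0.12},{"delta_pos":[0.28,-0.14,0.15],"spin":-0.183},{"delta_pos":[0.342,-0.168,0.185],"spin":-0.183},{"delta_pos":[0.342,-0.168,0.185],"spin":-0.183},{"delta_pos":[0.342,-0.168,0.185],"spin":-0.183},{"delta_pos":[0.342,-0.168,0.185],"spin":-0.183},{"delta_pos":[0.342,-0.168,0.185],"spin":-0.183}]' 1 20
python3 - <<'E'
from h import *
M=camera_model('wrist');cv2.imwrite('pics/w1.png',grab_frame('wrist')[:,:,::-1])
go(396.6,-259.7,10,-33)
E
```

```text
time: 1.1
ee_pos: [396.3, -261.5, 100.6]
tool_rot: [2.762, 1.495, 0.0]
force: [0.4, -1.4, -0.4]
width: 88.4
grip_force: 0.0
pos [ 396.2 -261.4  100.6] yaw -33.2 J6 -0.25 delta [ 0.0022 -0.001   0.1208] spin -0.001
```

View pics/w1.png

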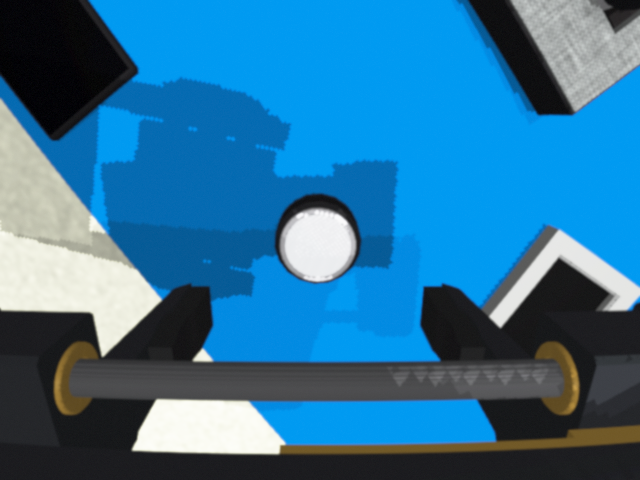

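The lens's bright top is at (318,245), centred between the fingers. Descend, close and lift slightly, in two calls.

```bash
python3 - <<'E'
from h import *
print(px2w('wrist',[(318,245)],30).round(1))
E
python3 -m pendant '[{"delta_pos":[0.002,-0.001,0.06],"spin":0},{"delta_pos":[0.002,-0.001,0.1],"spin":0},{"delta_pos":[0.002,-0.001,0.12],"spin":0},{"delta_pos":[0.002,-0.001,0.12],"spin":0},{"delta_pos":[0.002,-0.001,0.12],"spin":0}]' 1
python3 -m pendant '[{"delta_pos":[0,0,0],"spin":0},{"delta_pos":[0,0,0],"spin":0},{"delta_pos":[0,0,0],"spin":0},{"delta_pos":[0,0,0],"spin":0},{"delta_pos":[0,0,0],"spin":0},{"delta_pos":[0,0,0],"spin":0}]' 0 20
```

```text
[[ 398.9 -257.5   30. ]]
time: 1.78
ee_pos: [397.2, -259.3, 11.0]
tool_rot: [2.76, 1.496, 0.001]
force: [-0.5, -0.2, 0.1]
width: 88.3
grip_force: 0.0
time: 2.52
ee_pos: [396.9, -258.7, 10.1]
tool_rot: [2.761, 1.497, 0.0]
force: [1.4, 0.5, 1.5]
width: 51.5
grip_force: 20.0
```

```bash
python3 - <<'E'
from h import *
go(499.5,406,130)
go(499.5,406,15.5)
E
```

```text
pos [ 396.9 -258.7   10.1] yaw -33.1 J6 -0.25 delta [ 0.8173 -0.3688 -0.1601] spin 0.000
pos [ 396.9 -258.7   10.1] yaw -33.1 J6 -0.25 delta [ 0.8173 -0.3688 -0.0074] spin 0.000
```

```bash
python3 -m pendant '[{"delta_pos":[0,0,-0.05],"spin":0},{"delta_pos":[0.01,0,-0.12],"spin":0},{"delta_pos":[0.05,-0.02,-0.16],"spin":0},{"delta_pos":[0.11,-0.05,-0.16],"spin":0},{"delta_pos":[0.18,-0.08,-0.16],"spin":0},{"delta_pos":[0.25,-0.11,-0.16],"spin":0},{"delta_pos":[0.32,-0.145,-0.16],"spin":0},{"delta_pos":[0.39,-0.175,-0.16],"spin":0},{"delta_pos":[0.46,-0.21,-0.16],"spin":0},{"delta_pos":[0.53,-0.24,-0.16],"spin":0},{"delta_pos":[0.6,-0.27,-0.16],"spin":0},{"delta_pos":[0.67,-0.3,-0.16],"spin":0},{"delta_pos":[0.74,-0.335,-0.16],"spin":0},{"delta_pos":[0.79,-0.355,-0.16],"spin":0},{"delta_pos":[0.817,-0.369,-0.16],"spin":0},{"delta_pos":[0.817,-0.369,-0.14],"spin":0},{"delta_pos":[0.817,-0.369,-0.1],"spin":0},{"delta_pos":[0.817,-0.369,-0.06],"spin":0},{"delta_pos":[0.817,-0.369,-0.04],"spin":0},{"delta_pos":[0.817,-0.369,-0.04],"spin":0}]'
python3 - <<'E'
from h import *
go(499.5,406,15.5)
M=camera_model('wrist');cv2.imwrite('pics/w2.png',grab_frame('wrist')[:,:,::-1])
E
```

```text
time: 5.03
ee_pos: [498.8, 405.0, 39.0]
tool_rot: [2.762, 1.497, -0.003]
force: [0.9, -0.0, -1.8]
width: 51.5
grip_force: 20.0
pos [498.8 405.   39. ] yaw -33.1 J6 1.08 delta [0.0017 0.0001 0.0313] spin 0.000
```

View pics/w2.png

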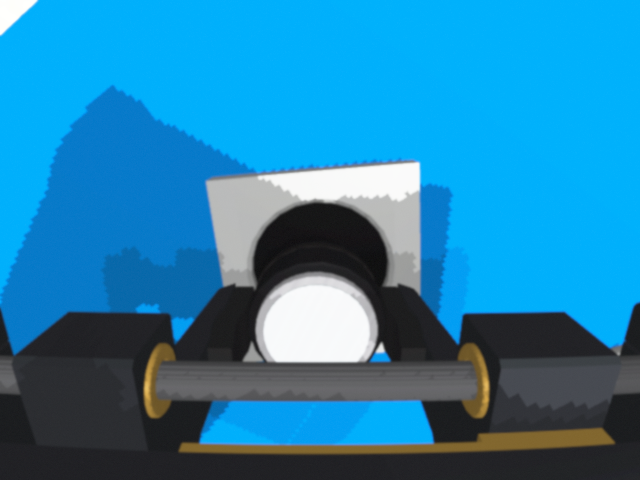

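The lens is centred laterally over the recess (circle around (320,265)). Lower gently, then release.

```bash
python3 -m pendant '[{"delta_pos":[0.001,0,0.012],"spin":0},{"delta_pos":[0.002,0,0.022],"spin":0},{"delta_pos":[0.002,0,0.028],"spin":0},{"delta_pos":[0.002,0,0.032],"spin":0},{"delta_pos":[0.002,0,0.032],"spin":0},{"delta_pos":[0.002,0,0.032],"spin":0}]'
```

```text
time: 5.82
ee_pos: [500.1, 407.2, 16.2]
tool_rot: [2.762, 1.497, 0.0]
force: [1.0, -0.0, -0.8]
width: 51.3
grip_force: 20.0
```

```bash
python3 -m pendant '[{"delta_pos":[0,0,0.001],"spin":0},{"delta_pos":[0,0,0.0015],"spin":0},{"delta_pos":[0,0,0.0015],"spin":0}]'
python3 -m pendant '[{"delta_pos":[0,0,0.001],"spin":0},{"delta_pos":[0,0,0.001],"spin":0},{"delta_pos":[0,0,0.001],"spin":0},{"delta_pos":[0,0,0],"spin":0},{"delta_pos":[0,0,-0.05],"spin":0},{"delta_pos":[0,0,-0.11],"spin":0},{"delta_pos":[0,0,-0.11],"spin":0}]' 1 
python3 - <<'E'
from h import *
go(402.2,246.5,100)
go(402.2,246.5,6)
E
```

```text
time: 6.2
ee_pos: [500.1, 407.3, 15.4]
tool_rot: [-2.762, -1.498, -0.001]
force: [-1.4, -1.6, 5.0]
width: 51.7
grip_force: 23.1
time: 7.08
ee_pos: [501.1, 408.1, 100.6]
tool_rot: [-2.761, -1.498, -0.01]
force: [-0.9, -1.1, -0.6]
width: 88.3
grip_force: 0.0
pos [501.1 408.1 100.6] yaw -33.1 J6 1.08 delta [-0.2526  0.007  -0.0005] spin 0.000
pos [501.1 408.1 100.6] yaw -33.1 J6 1.08 delta [-0.2532  0.0067  0.1248] spin 0.000
```

Contact with the floor confirmed (5 N), lens released. Now the ring light.

```bash
python3 -m pendant '[{"delta_pos":[-0.07,0.002,0],"spin":0},{"delta_pos":[-0.14,0.004,0],"spin":0},{"delta_pos":[-0.21,0.006,0],"spin":0},{"delta_pos":[-0.253,0.007,0],"spin":0},{"delta_pos":[-0.253,0.007,0],"spin":0},{"delta_pos":[-0.253,0.007,0],"spin":0},{"delta_pos":[-0.253,0.007,0],"spin":0}]'
python3 - <<'E'
from h import *
im=grab_frame('wrist'); go(402.2,246.5,6); cv2.imwrite('pics/w3.png',im[:,:,::-1])
E
```

```text
time: 7.95
ee_pos: [401.1, 245.9, 97.0]
tool_rot: [-2.761, -1.498, 0.0]
force: [0.5, -0.3, -0.3]
width: 88.3
grip_force: 0.0
pos [401.  245.8  97. ] yaw -33.0 J6 0.88 delta [0.0016 0.0009 0.1214] spin 0.000
```

View pics/w3.png

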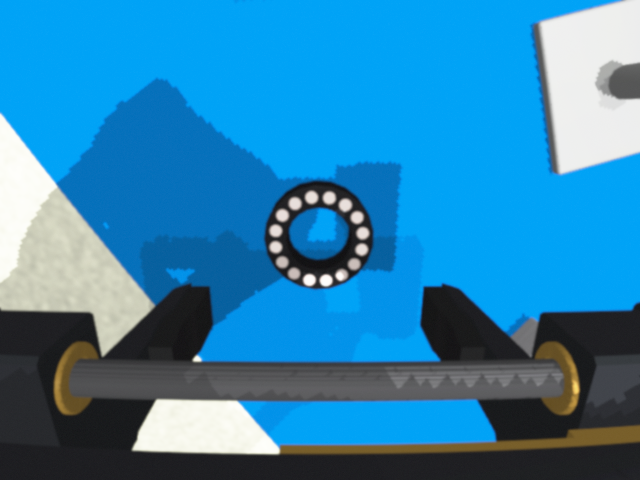

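The ring light is at (319,235), centred between the fingers (210 to 422). Descend and grip.

```bash
python3 -m pendant '[{"delta_pos":[0.002,0,0.06],"spin":0},{"delta_pos":[0.002,0,0.1],"spin":0},{"delta_pos":[0.002,0,0.121],"spin":0},{"delta_pos":[0.002,0,0.121],"spin":0},{"delta_pos":[0.002,0,0.121],"spin":0}]' 1
python3 -m pendant '[{"delta_pos":[0,0,0],"spin":0},{"delta_pos":[0,0,0],"spin":0},{"delta_pos":[0,0,0],"spin":0},{"delta_pos":[0,0,0],"spin":0}]' 0 20
python3 - <<'E'
from h import *
go(603.2,229.3,80)
go(603.2,229.3,14.5)
E
```

```text
time: 8.62
ee_pos: [402.3, 246.9, 7.5]
tool_rot: [2.761, 1.498, 0.003]
force: [-0.6, 0.5, 0.1]
width: 88.1
grip_force: 0.0
time: 9.12
ee_pos: [402.0, 246.6, 7.0]
tool_rot: [2.761, 1.497, 0.001]
force: [0.5, -0.4, 6.2]
width: 64.5
grip_force: 19.9
pos [402.  246.6   7. ] yaw -33.1 J6 0.88 delta [ 0.127   0.2375 -0.0971] spin 0.000
pos [402.  246.6   7. ] yaw -33.1 J6 0.88 delta [ 0.127   0.2375 -0.0097] spin 0.000
```

```bash
python3 -m pendant '[{"delta_pos":[0,0,-0.04],"spin":0},{"delta_pos":[0,0,-0.09],"spin":0},{"delta_pos":[0.01,0.02,-0.097],"spin":0},{"delta_pos":[0.04,0.07,-0.097],"spin":0},{"delta_pos":[0.07,0.13,-0.097],"spin":0},{"delta_pos":[0.1,0.19,-0.097],"spin":0},{"delta_pos":[0.12,0.225,-0.097],"spin":0},{"delta_pos":[0.127,0.237,-0.097],"spin":0},{"delta_pos":[0.127,0.237,-0.097],"spin":0},{"delta_pos":[0.127,0.237,-0.097],"spin":0},{"delta_pos":[0.127,0.237,-0.097],"spin":0}]'
python3 - <<'E'
from h import *
im=grab_frame('wrist'); go(603.2,229.3,15); cv2.imwrite('pics/w4.png',im[:,:,::-1])
E
```

```text
time: 10.5
ee_pos: [601.9, 229.7, 79.6]
tool_rot: [-2.761, -1.498, 0.0]
force: [-0.4, 0.3, -0.5]
width: 64.9
grip_force: 19.9
pos [602.1 229.7  79.6] yaw -33.0 J6 0.76 delta [0.0004 0.0016 0.0862] spin 0.000
```

View pics/w4.png

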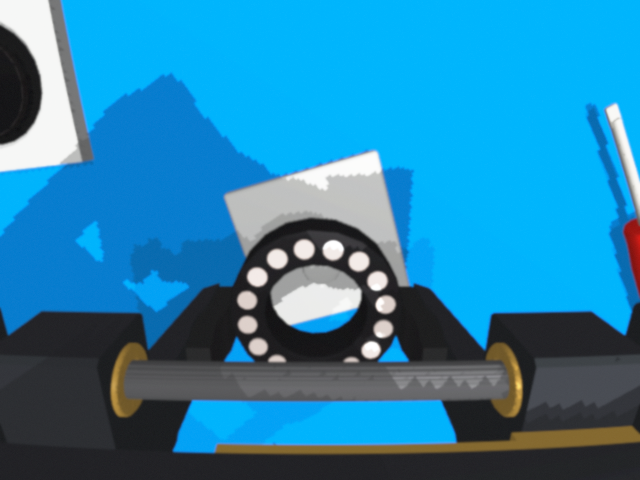

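The ring is held level around (316,300), and the post shows laterally centred at (322,272). Lower it over the post.

```bash
python3 -m pendant '[{"delta_pos":[0,0.001,0.02],"spin":0},{"delta_pos":[0,0.001,0.04],"spin":0},{"delta_pos":[0,0.001,0.055],"spin":0},{"delta_pos":[0,0.001,0.067],"spin":0},{"delta_pos":[0,0.001,0.076],"spin":0},{"delta_pos":[0,0.001,0.083],"spin":0},{"delta_pos":[0,0.001,0.085],"spin":0},{"delta_pos":[0,0.001,0.085],"spin":0}]'
```

```text
time: 11.55
ee_pos: [603.3, 229.1, 15.8]
tool_rot: [2.762, 1.497, 0.0]
force: [-0.6, -0.7, -0.9]
width: 64.4
grip_force: 19.9
```

```bash
python3 -m pendant '[{"delta_pos":[0,0,0.001],"spin":0},{"delta_pos":[0,0,0.0015],"spin":0},{"delta_pos":[0,0,0.0015],"spin":0}]'
```

```text
time: 11.92
ee_pos: [603.4, 229.1, 15.1]
tool_rot: [2.761, 1.498, 0.001]
force: [-2.7, -0.4, 4.1]
width: 64.5
grip_force: 19.9
```

```bash
python3 -m pendant '[{"delta_pos":[0,0,0],"spin":0},{"delta_pos":[0,0,0],"spin":0},{"delta_pos":[0,0,0],"spin":0},{"delta_pos":[0,0,-0.05],"spin":0},{"delta_pos":[0,0,-0.11],"spin":0},{"delta_pos":[0,0,-0.11],"spin":0}]' 1 
python3 - <<'E'
from h import *
go(472.6,85,100,109.3)
E
```

```text
time: 12.68
ee_pos: [604.9, 229.4, 100.6]
tool_rot: [2.76, 1.497, 0.01]
force: [0.0, -0.3, -1.1]
width: 87.9
grip_force: 0.0
pos [604.9 229.4 100.6] yaw -33.1 J6 0.76 delta [-0.2576 -0.0428 -0.0006] spin 0.209
```

```bash
python3 -m pendant '[{"delta_pos":[-0.06,-0.01,0],"spin":0.055},{"delta_pos":[-0.13,-0.02,0],"spin":0.11},{"delta_pos":[-0.2,-0.033,0],"spin":0.165},{"delta_pos":[-0.25,-0.042,0],"spin":0.209},{"delta_pos":[-0.258,-0.043,0],"spin":0.209},{"delta_pos":[-0.258,-0.043,0],"spin":0.209},{"delta_pos":[-0.258,-0.043,0],"spin":0.209},{"delta_pos":[-0.258,-0.043,0],"spin":0.209}]'
python3 - <<'E'
from h import *
im=grab_frame('wrist'); go(472.6,85,10,109.3); cv2.imwrite('pics/w5.png',im[:,:,::-1])
E
```

```text
time: 13.68
ee_pos: [471.0, 85.0, 96.7]
tool_rot: [-3.097, -0.529, 0.0]
force: [-0.5, 0.3, -0.5]
width: 87.9
grip_force: 0.0
pos [470.9  84.9  96.8] yaw -70.6 J6 1.17 delta [0.0022 0.0007 0.1157] spin 0.000
```

View pics/w5.png

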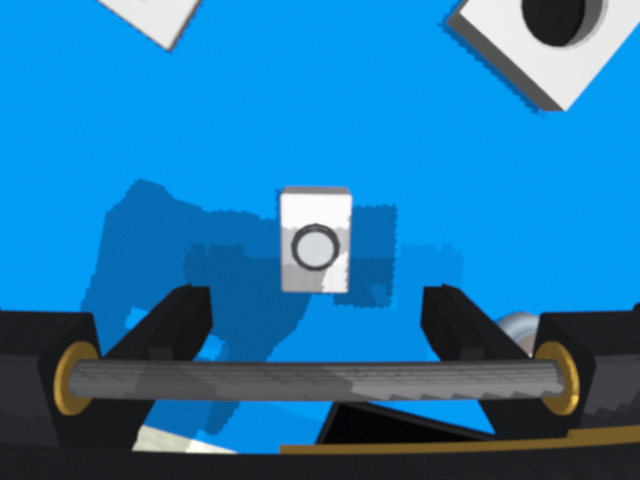

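The camera sits square between the fingers (mount ring at (316,247)) and the jar is well clear at (525,330). Grip it.

```bash
python3 -m pendant '[{"delta_pos":[0.002,0,0.06],"spin":0},{"delta_pos":[0.002,0,0.1],"spin":0},{"delta_pos":[0.002,0,0.116],"spin":0},{"delta_pos":[0.002,0,0.116],"spin":0},{"delta_pos":[0.002,0,0.116],"spin":0}]' 1
python3 -m pendant '[{"delta_pos":[0,0,0],"spin":0},{"delta_pos":[0,0,0],"spin":0},{"delta_pos":[0,0,0],"spin":0},{"delta_pos":[0,0,0],"spin":0},{"delta_pos":[0,0,0],"spin":0},{"delta_pos":[0,0,0],"spin":0}]' 0 25
python3 - <<'E'
from h import *
go(499.5,-401,110,115.6)
E
```

```text
time: 14.35
ee_pos: [472.8, 85.0, 11.0]
tool_rot: [3.097, 0.527, 0.003]
force: [0.0, -0.6, -0.5]
width: 88.1
grip_force: 0.0
time: 15.1
ee_pos: [472.0, 85.0, 10.0]
tool_rot: [-3.097, -0.527, 0.0]
force: [-0.2, 0.3, 0.8]
width: 39.6
grip_force: 25.0
pos [472.  85.  10.] yaw -70.7 J6 1.17 delta [-0.1797  0.6236 -0.1334] spin -0.035
```

```bash
python3 -m pendant '[{"delta_pos":[0,0,-0.04],"spin":0},{"delta_pos":[0,0,-0.1],"spin":0},{"delta_pos":[-0.01,0.03,-0.133],"spin":0},{"delta_pos":[-0.025,0.09,-0.133],"spin":-0.01},{"delta_pos":[-0.045,0.16,-0.133],"spin":-0.02},{"delta_pos":[-0.066,0.23,-0.133],"spin":-0.035},{"delta_pos":[-0.086,0.3,-0.133],"spin":-0.035},{"delta_pos":[-0.107,0.37,-0.133],"spin":-0.035},{"delta_pos":[-0.127,0.44,-0.133],"spin":-0.035},{"delta_pos":[-0.147,0.51,-0.133],"spin":-0.035},{"delta_pos":[-0.167,0.58,-0.133],"spin":-0.035},{"delta_pos":[-0.178,0.615,-0.133],"spin":-0.035},{"delta_pos":[-0.18,0.624,-0.133],"spin":-0.035},{"delta_pos":[-0.18,0.624,-0.12],"spin":-0.035},{"delta_pos":[-0.18,0.624,-0.08],"spin":-0.035},{"delta_pos":[-0.18,0.624,-0.05],"spin":-0.035},{"delta_pos":[-0.18,0.624,-0.05],"spin":-0.035},{"delta_pos":[-0.18,0.624,-0.05],"spin":-0.035}]'
python3 - <<'E'
from h import *
im=grab_frame('wrist'); go(499.5,-401,15,115.6); cv2.imwrite('pics/w6.png',im[:,:,::-1])
E
```

```text
time: 17.35
ee_pos: [499.9, -401.0, 48.4]
tool_rot: [3.062, 0.698, 0.001]
force: [0.0, 0.5, -0.0]
width: 40.1
grip_force: 25.0
pos [ 500.  -401.2   48.7] yaw -64.3 J6 0.26 delta [-0.0004 -0.0006  0.0449] spin 0.000
```

View pics/w6.png

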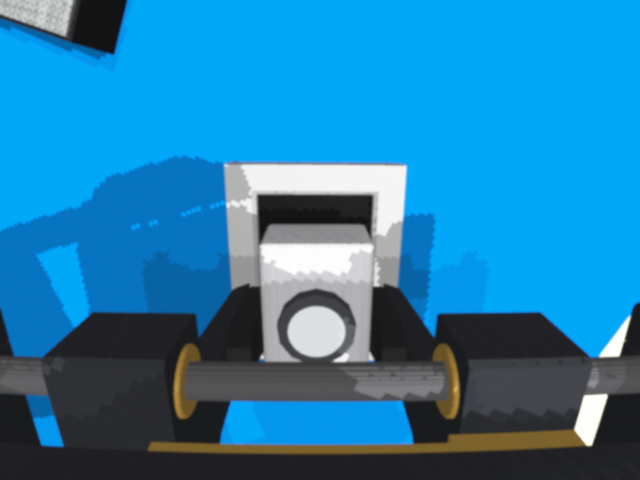

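The camera is aligned with the recess (recess edges at columns 258–375, camera centred at 316). Lower it.

```bash
python3 -m pendant '[{"delta_pos":[0,0,0.015],"spin":0},{"delta_pos":[0,0,0.027],"spin":0},{"delta_pos":[0,0,0.036],"spin":0},{"delta_pos":[0,0,0.042],"spin":0},{"delta_pos":[0,0,0.045],"spin":0},{"delta_pos":[0,0,0.0455],"spin":0},{"delta_pos":[0,0,0.0455],"spin":0}]'
```

```text
time: 18.27
ee_pos: [499.5, -401.4, 15.1]
tool_rot: [3.063, 0.696, -0.0]
force: [-7.0, 4.9, 13.3]
width: 39.8
grip_force: 36.5
```

```bash
python3 -m pendant '[{"delta_pos":[0,0,-0.0007],"spin":0},{"delta_pos":[0,0,-0.0007],"spin":0}]' 
python3 -m pendant '[{"delta_pos":[0,0,0],"spin":0},{"delta_pos":[0,0,0],"spin":0},{"delta_pos":[0,0,0],"spin":0},{"delta_pos":[0,0,-0.05],"spin":0},{"delta_pos":[0,0,-0.11],"spin":0},{"delta_pos":[0,0,-0.15],"spin":0},{"delta_pos":[0,0,-0.15],"spin":0}]' 1
python3 - <<'E'
from h import *
im=grab_frame('wrist'); go(604,-220,115,94.8); cv2.imwrite('pics/w7.png',im[:,:,::-1])
E
```

```text
time: 18.52
ee_pos: [499.5, -401.4, 15.2]
tool_rot: [3.063, 0.697, -0.0]
force: [-4.5, 4.6, 10.1]
width: 39.8
grip_force: 33.8
time: 19.4
ee_pos: [500.2, -402.2, 128.8]
tool_rot: [3.059, 0.696, 0.004]
force: [-0.2, -0.3, -0.8]
width: 88.0
grip_force: 0.0
pos [ 499.6 -401.5  126.6] yaw -64.4 J6 0.26 delta [ 0.2302 -0.1581  0.0154] spin 0.116
```

View pics/w7.png

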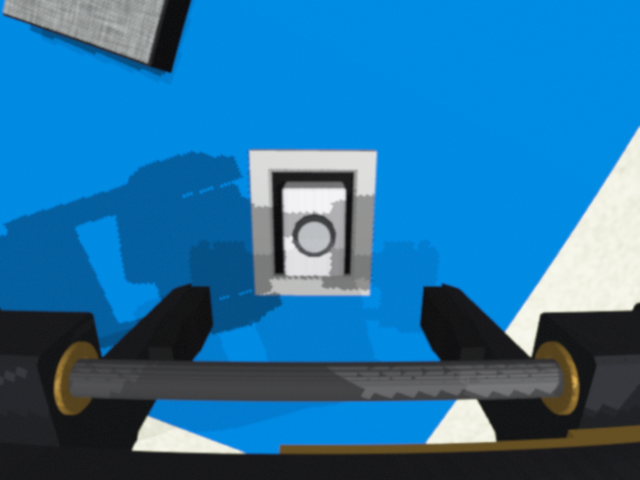

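The camera lies inside the recess, with its ring at (314,235). Next the eyepiece.

```bash
python3 - <<'E'
from h import *
print(px2w('wrist',[(314,235)],39).round(1))
E
python3 -m pendant '[{"delta_pos":[0.06,-0.04,0.004],"spin":0.04},{"delta_pos":[0.12,-0.08,0.01],"spin":0.08},{"delta_pos":[0.18,-0.12,0.012],"spin":0.116},{"delta_pos":[0.22,-0.15,0.015],"spin":0.116},{"delta_pos":[0.23,-0.158,0.015],"spin":0.116},{"delta_pos":[0.23,-0.158,0.015],"spin":0.116},{"delta_pos":[0.23,-0.158,0.015],"spin":0.116},{"delta_pos":[0.23,-0.158,0.015],"spin":0.116}]'
python3 - <<'E'
from h import *
im=grab_frame('wrist'); go(604,-220,42,94.8); cv2.imwrite('pics/w8.png',im[:,:,::-1])
E
```

```text
[[ 502.9 -396.8   39. ]]
time: 20.45
ee_pos: [603.3, -221.0, 115.1]
tool_rot: [3.139, 0.127, -0.0]
force: [0.8, 0.2, -0.4]
width: 87.6
grip_force: 0.0
pos [ 603.4 -220.9  115.1] yaw -85.3 J6 0.96 delta [ 0.0009 -0.0011  0.0975] spin -0.001
```

View pics/w8.png

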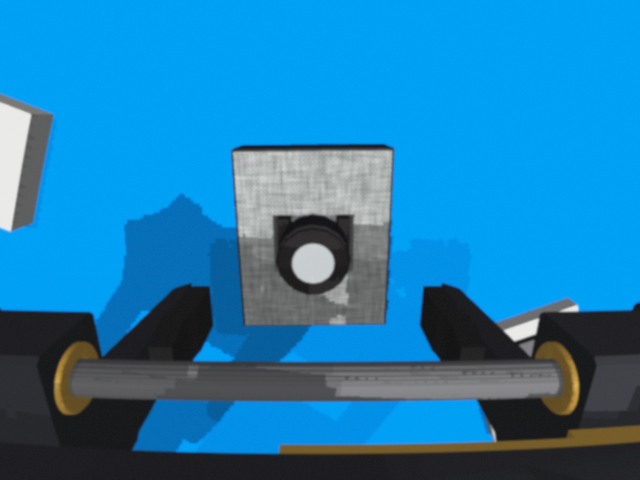

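The eyepiece top is at (313,263), between the fingers. Descend to TCP z≈42 and grip.

```bash
python3 -m pendant '[{"delta_pos":[0.001,-0.001,0.05],"spin":0},{"delta_pos":[0.001,-0.001,0.08],"spin":0},{"delta_pos":[0.001,-0.001,0.097],"spin":0},{"delta_pos":[0.001,-0.001,0.097],"spin":0},{"delta_pos":[0.001,-0.001,0.097],"spin":0}]' 1
python3 -m pendant '[{"delta_pos":[0,0,0],"spin":0},{"delta_pos":[0,0,0],"spin":0},{"delta_pos":[0,0,0],"spin":0},{"delta_pos":[0,0,0],"spin":0},{"delta_pos":[0,0,0],"spin":0},{"delta_pos":[0,0,0],"spin":0}]' 0 40
```

```text
time: 21.12
ee_pos: [604.9, -219.5, 43.5]
tool_rot: [3.138, 0.13, 0.002]
force: [-0.1, -1.0, 0.4]
width: 88.2
grip_force: 0.0
time: 21.88
ee_pos: [604.5, -219.2, 42.4]
tool_rot: [3.139, 0.13, 0.0]
force: [0.1, 0.1, -0.8]
width: 39.1
grip_force: 40.0
```

Gripped at 39 mm. Pull straight up in small steps.

```bash
python3 -m pendant '[{"delta_pos":[0,0,-0.004],"spin":0},{"delta_pos":[0,0,-0.008],"spin":0.006},{"delta_pos":[0,0,-0.013],"spin":-0.006},{"delta_pos":[0,0,-0.018],"spin":0.006},{"delta_pos":[0,0,-0.023],"spin":-0.006},{"delta_pos":[0,0,-0.03],"spin":0},{"delta_pos":[0,0,-0.038],"spin":0},{"delta_pos":[0,0,-0.047],"spin":0},{"delta_pos":[0,0,-0.06],"spin":0},{"delta_pos":[0,0,-0.08],"spin":0},{"delta_pos":[0,0,-0.08],"spin":0}]'
python3 - <<'E'
from h import *
cv2.imwrite('pics/s1.png',cv2.resize(grab_frame('side')[120:420,190:590,::-1],None,fx=2,fy=2)); go(641.7,6.2,100)
E
```

```text
time: 23.25
ee_pos: [605.1, -219.5, 104.3]
tool_rot: [3.137, 0.13, 0.004]
force: [-0.3, 0.4, -1.3]
width: 39.1
grip_force: 40.0
pos [ 604.7 -219.3  103.2] yaw -85.3 J6 0.96 delta [ 0.0739 -0.2955  0.0042] spin 0.000
```

View pics/s1.png

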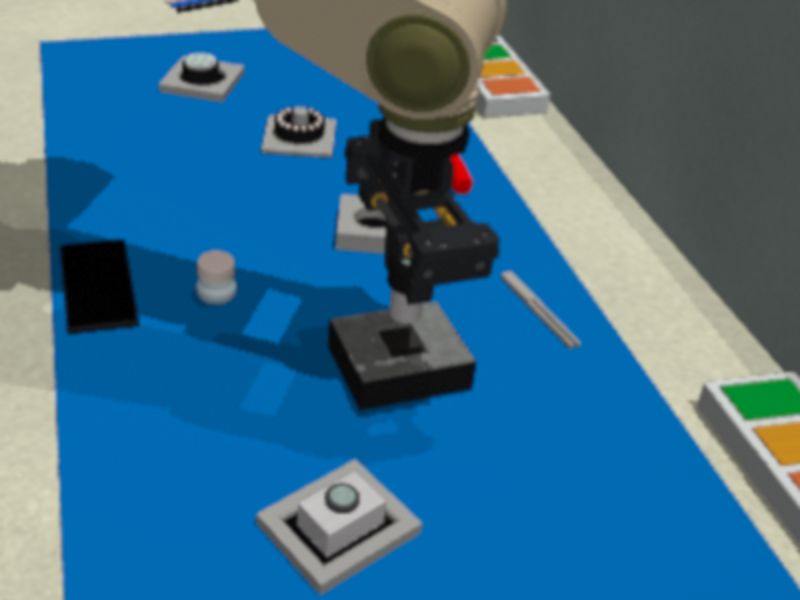

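The eyepiece hangs upright with its barrel clear at (400,300), and the other three parts sit in their holders. Carry it to the socket.

```bash
python3 -m pendant '[{"delta_pos":[0.008,-0.03,0],"spin":0},{"delta_pos":[0.02,-0.08,0],"spin":0},{"delta_pos":[0.035,-0.14,0],"spin":0},{"delta_pos":[0.05,-0.2,0],"spin":0},{"delta_pos":[0.064,-0.255,0],"spin":0},{"delta_pos":[0.072,-0.287,0],"spin":0},{"delta_pos":[0.074,-0.2955,0],"spin":0},{"delta_pos":[0.074,-0.2955,0.01],"spin":0},{"delta_pos":[0.074,-0.2955,0.03],"spin":0},{"delta_pos":[0.074,-0.2955,0.045],"spin":0},{"delta_pos":[0.074,-0.2955,0.045],"spin":0},{"delta_pos":[0.074,-0.2955,0.045],"spin":0}]'
python3 - <<'E'
from h import *
im=grab_frame('wrist'); go(641.7,6.2,41.4); cv2.imwrite('pics/w9.png',im[:,:,::-1])
E
```

```text
time: 24.8
ee_pos: [641.6, 6.1, 68.8]
tool_rot: [3.139, 0.129, 0.001]
force: [-0.5, -0.0, 0.4]
width: 39.1
grip_force: 40.0
pos [641.7   6.1  69.1] yaw -85.3 J6 1.32 delta [-0.     -0.0002  0.0369] spin 0.000
```

View pics/w9.png

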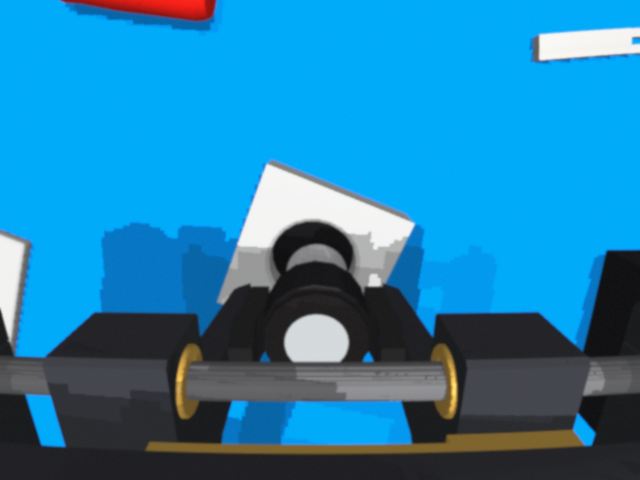

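The barrel (316,255) is centred over the hole (columns 272–355). Lower gently.

```bash
python3 -m pendant '[{"delta_pos":[0,0,0.008],"spin":0},{"delta_pos":[0,0,0.016],"spin":0},{"delta_pos":[0,0,0.023],"spin":0},{"delta_pos":[0,0,0.029],"spin":0},{"delta_pos":[0,0,0.033],"spin":0},{"delta_pos":[0,0,0.036],"spin":0},{"delta_pos":[0,0,0.036],"spin":0},{"delta_pos":[0,0,0.036],"spin":0}]'
```

```text
time: 25.85
ee_pos: [641.5, 6.3, 41.8]
tool_rot: [3.139, 0.13, 0.0]
force: [0.2, 0.5, -0.9]
width: 39.2
grip_force: 40.0
```

```bash
python3 -m pendant '[{"delta_pos":[0,0,0.0005],"spin":0},{"delta_pos":[0,0,0.001],"spin":0},{"delta_pos":[0,0,0.001],"spin":0}]'
```

```text
time: 26.22
ee_pos: [641.6, 6.3, 41.4]
tool_rot: [3.139, 0.13, 0.001]
force: [-1.5, -0.2, 4.6]
width: 39.2
grip_force: 40.0
```

Contact with the floor; release, rise, and check from above.

```bash
python3 -m pendant '[{"delta_pos":[0,0,0],"spin":0},{"delta_pos":[0,0,0],"spin":0},{"delta_pos":[0,0,0],"spin":0},{"delta_pos":[0,0,-0.05],"spin":0},{"delta_pos":[0,0,-0.11],"spin":0},{"delta_pos":[0,0,-0.16],"spin":0},{"delta_pos":[-0.06,0,-0.2],"spin":0},{"delta_pos":[-0.12,0,-0.2],"spin":0},{"delta_pos":[-0.18,0,-0.2],"spin":0},{"delta_pos":[-0.24,0,-0.2],"spin":0},{"delta_pos":[-0.24,0,-0.2],"spin":0},{"delta_pos":[-0.24,0,-0.2],"spin":0}]' 1
python3 - <<'E'
from h import *
im=grab_frame('side')[120:420,190:590,::-1]; cv2.imwrite('pics/s2.png',cv2.resize(im,None,fx=2,fy=2,interpolation=cv2.INTER_CUBIC))
E
```

```text
time: 27.72
ee_pos: [462.8, -8.7, 191.2]
tool_rot: [3.139, 0.129, 0.002]
force: [1.0, -0.6, 0.1]
width: 88.1
grip_force: 0.0
```

View pics/s2.png

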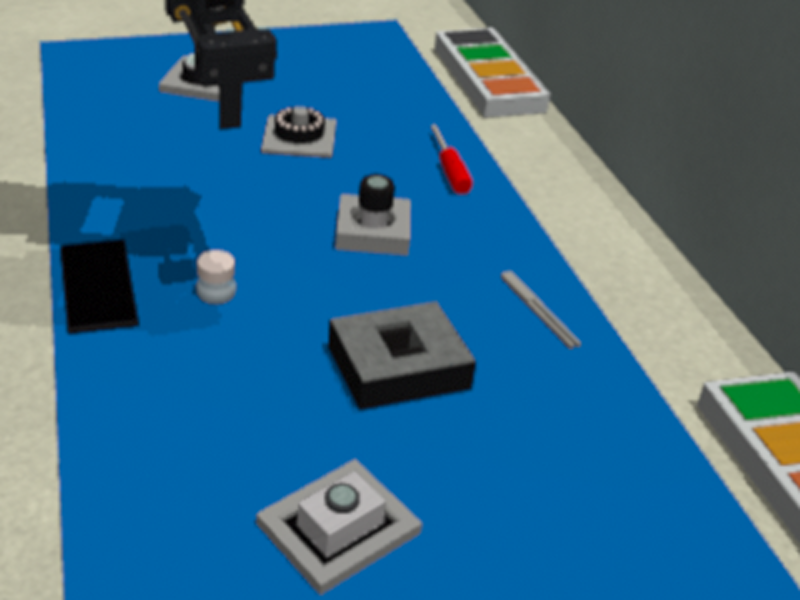

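The eyepiece stands upright in the socket at (376,200), the ring is on the post at (300,123), the camera is in the tray at (343,515), and the jar is untouched. The lens was seen seated in the earlier side view.

```bash
python3 -c "
from rig import *
print(sign_off())"
```

```text
the job is handed in; nothing more can be done
None
```

All four parts are in their holders, right way up and released, the jar is where it started, and I handed the job in at about 28 s; the sign-off returned no verdict.

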